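Lock the carving index table at its zero slot

ROBOT

A 6-joint arm with a two-finger parallel gripper is mounted at the origin on a cart in front of the work surface, level with it; the furniture and walls round the work are solid. World frame = base frame: x ahead of the robot, y to its left, z up, the work surface at z = 0. Lengths are in m, angles in rad, forces in N, time in s.
With the tool pointing down it reaches from about 0.25 to 0.775 m from the base axis. Payload 4 kg.
Tool frame: the origin (TCP) lies at the very end of the fingers, on their centre line; the grasp point (between the pads) lies 19 mm behind it; z points along the fingers, y is the line along which they close (so a half turn about z gives the same grasp; the last joint's range is limited). The gripper opens to 94 mm and grips with 3 to 60 N. Pads are 16 mm wide; open, the fingers measure 119 mm over their backs; the gripper's body (75 mm by 177 mm) begins 78 mm behind the grasp point.
Start: joints at [1.232, 0.087, 1.371, -0, 1.684, -0.103], TCP at [0.129, 0.535, 0.206] pointing down, gripper open.
Joint ranges: [-3.1, 3.1], [-0.76, 2.03], [0.27, 2.55], [-1.08, 4.22], [0.17, 2.65], [-2.57, 2.57]. Speed limits (rad/s): [2.79, 2.79, 3.14, 3.14, 3.14, 3.14].

INTERFACE

Orientations are given as a rotation vector (axis times angle).
In Python, from cell import robot, eyes gives the robot as it stands (robot), with the cameras (eyes).
- The arm moves only by the shell command python3 steer.py 'ROWS' [FORCE]. ROWS is one flat JSON list of numbers that holds 1 to 20 rows one after another, with no inner brackets; each row has 7 numbers: dx, dy, dz in a scale on which 1.0 is 0.2 m, then a rotation vector rx, ry, rz in fractions of the full range, 1 being pi rad, then the opening from 0.0 (shut) to 1.0 (fully open); each row shifts and turns the commanded pose from where the row before left it, along the tool's axes as they then stand; what a row does not reach is not made up. A row lasts 1/12 s, in which the tool goes at most 0.0417 m and 0.125 rad, less where a joint would pass 70% of its speed; a pose out of reach is approached as far as the arm can. The fingers move at their own pace and stop on an object; FORCE is the grip in N (left out, the last holds). Time passes only in rows, so rows that do not move let the fingers close. It prints the time, the measured TCP pose, the force, the opening and the grip force at its end. Input that does not fit is refused with a message, and nothing moves.
- robot.observe(): the state, without advancing time (a new reading comes with each control period).
- eyes.grab_frame(name): name is "scene" or "top" or "wrist"; returns a dict with "image" (384x512x3 uint8, red, green, blue), "fx", "fy", "cx", "cy" (pixels), "rvec" (rotation vector, rad) and "tvec" (3), from world to camera coordinates, as OpenCV has them. Camera axes: x right, y down, z forward; pixel columns grow to the right and rows downward; lengths in m; the calibration is good to about 2 mm. A picture is of the moment at which its call begins. There is no depth.
- robot.job_done(): hands the job in; it is judged then, once.
The state is a dict: "t": time; "joints": joint angles; "joint_velocities": joint speeds; "effort": joint torques, N m; "eef_pos": TCP position; "eef_rot": TCP orientation; "ft_force": force on the tool from outside, world axes, zero at the start; "wrist_torque": the same for the moment, N m; "gripper_width": opening from 0.0 (shut) to 1.0 (fully open); "grasp_force": force on a finger pad.
Only numpy, scipy, OpenCV 4.12 (cv2) and the standard library are available. Lean on these libraries where they do the work, as an engineer would, in place of code of your own. Each camera call takes 0.05 s, during which the arm holds its last target. There are 200 camera calls.

TASK

Get the small index table ready for mallet work by locking it at its zero mark: push the upright wooden peg round until the red-marked slot of the steel disc faces the locking bar, then push the bar by its upright black lug fully home into that slot. Push gently with the outside of the closed fingers, without gripping or forcing anything, and leave the mallet, the gouge and the tin beside it where they lie.

Things in the scene. Friction and masses are not known exactly. Their poses are not given: they have to be found in the camera images.
- index_base: Dark green cast base, fixed: round foot 200 mm across with a tongue 66 mm wide reaching 200 mm from the middle. Origin: on the table top, under the upright axis on which the disc turns (middle of the round foot); z up. Tongue, guide and bar lie along the base's -y. Place and yaw differ from start to start.
- guide (a point): Steel guide block on the tongue, through which the bar slides: 48 mm wide, from 102 to 142 mm from the axis. This point is the middle of its top, 41 mm above the table top (screw heads to 45 mm).
- disc_mid (a point): On the turning axis, at the height of the disc's top, 34 mm. Steel disc 180 mm across with six slots in its rim, 60 degrees apart, 16 mm wide, 27 mm deep, one edged in red. In the middle a wooden face plate 106 mm across, top at 46 mm, with a wood blank clamped between two jaws, highest point 74 mm; all turns with the disc.
- index_table (a joint): Angle of the disc on the base, rad, positive anticlockwise seen from above; 0 when the red slot points along the base's -y, straight at the bar. Starts between 0.5 and 2.4; turns both ways to 3.3. Friction 0.22 N m (about 3 N at the peg): it stays where it is left.
- red_slot (a point): Middle of the mouth of the red-edged slot, on the rim, 90 mm from the axis, at the height of the disc's top.
- peg (a point): The turning peg: a dark round wooden peg on the disc, standing 71 mm from the axis, 150 degrees anticlockwise of the red slot seen from above. It rises from 34 to 83 mm above the table top and is 22 mm across at its thickest. This point lies on its axis 60 mm above the table top. It is fixed in the disc.
- lock_bar (a joint): Travel of the bar, m: 0 drawn back, nose 6 mm clear of the rim; 0.030 fully home, a stop. Starts at 0 to 0.004. Slides along the base's +y to the axis against 2.5 N of friction and stays where left. Bar 12 mm wide, nose tapering to 6 mm: it draws a slot up to 3 degrees off true; else the rim stops it. All six slots would take it; only the red one is right.
- bar_nose (a point): Middle of the bar's nose end, at its top edge, 34 mm above the table top.
- lug (a point): Black upright lug on the bar, 26 mm wide across the bar, 8 mm thick along it, from 34 to 73 mm above the table top. This point lies in its middle, 60 mm above the table top: 176 mm from the axis with the bar drawn back, 146 mm when home. It is pushed on its outer face, the one away from the disc.
- mallet: Round carving mallet lying left of the base, 68 x 151 x 72 mm, loose; origin under its middle. Not to be disturbed.
- gouge: Round gouge with a wooden handle lying in front of the base, 25 x 190 x 28 mm, loose; origin under its middle. Not to be disturbed.
- tallow_tin: Round flat tin with a brown lid, 67 mm across, 22 mm high, loose, at the near right of the base; origin under its middle. Not to be disturbed.

How it is judged:
By the outcome, as a careful person would: the job done as asked, in the order asked, and still so for the second after the job is handed in, with the robot touching nothing.
It also fails if it takes over 54 s, if anything falls off the work surface, if the arm or the gripper's body presses on something with over 40 N, if the wrist force passes 120 N, or if a joint passes its speed limit or range.

## Working session

There is one attempt and no reset: what is moved stays moved. The work goes in short steps, Python scripts to look and compute and a shell command to move; the robot and the scene stay as the last step left them, time stands still between calls to the robot, and variables do not carry over. Pictures are saved under pics/ and viewed, at most 10 in all, crops included, and the job is handed in when it is done.

```bash
mkdir -p pics; ls; python3 - <<'E'
from cell import robot, eyes
import cv2,json
for n in("scene","top"):
    f=eyes.grab_frame(n);im=f.pop("image");cv2.imwrite(f"pics/{n}0.png",cv2.resize(im[:,:,::-1],None,fx=1.56,fy=1.56,interpolation=cv2.INTER_CUBIC))
    print(n,f)
o=robot.observe();print(o)
E
```

```text
cell.py
pics
steer.py
scene {'fx': 419.91597517545074, 'fy': 419.91597517545074, 'cx': 251.6968969187772, 'cy': 193.82033837570688, 'rvec': array([ 2.02274703, -1.24387028,  0.53090423]), 'tvec': array([-0.17714431,  0.38032727,  0.72907371])}
top {'fx': 496.4916441485384, 'fy': 496.4916441485384, 'cx': 265.97614550191463, 'cy': 192.29003182485292, 'rvec': array([ 2.15935329, -2.20873689,  0.07189162]), 'tvec': array([0.07271763, 0.50850065, 1.07754682])}
{'t': 0.1, 'joints': array([ 1.23189874e+00,  8.79001385e-02,  1.37208231e+00, -2.66813230e-05,
        1.68358305e+00, -1.03114757e-01]), 'joint_velocities': array([-0.00120061, -0.00265468, -0.00417291,  0.00155734,  0.00124044,
       -0.00078719]), 'effort': array([ 3.29289287e-03, -3.41253018e+01, -3.03302264e+01,  7.20062549e-02,
        3.03897355e-02, -8.47782985e-05]), 'eef_pos': array([0.12834233, 0.53431924, 0.20442136]), 'eef_rot': array([-3.69466131e-01, -3.11938061e+00,  3.03229478e-03]), 'ft_force': array([-0.15504692,  0.60367184,  0.02146823]), 'wrist_torque': array([-0.02298607,  0.04211471, -0.00837342]), 'grasp_force': 0.0, 'gripper_width': 0.9983177291149479}
```

View pics/scene0.png

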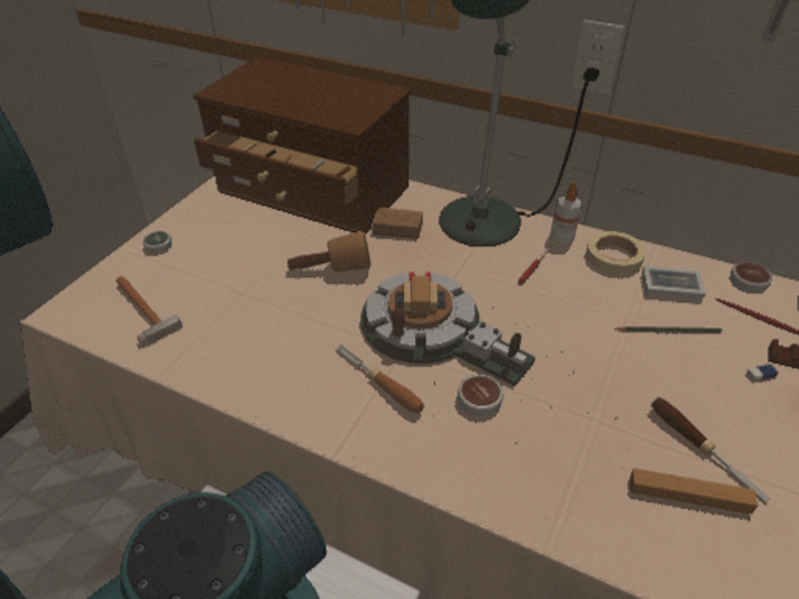

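View pics/top0.png

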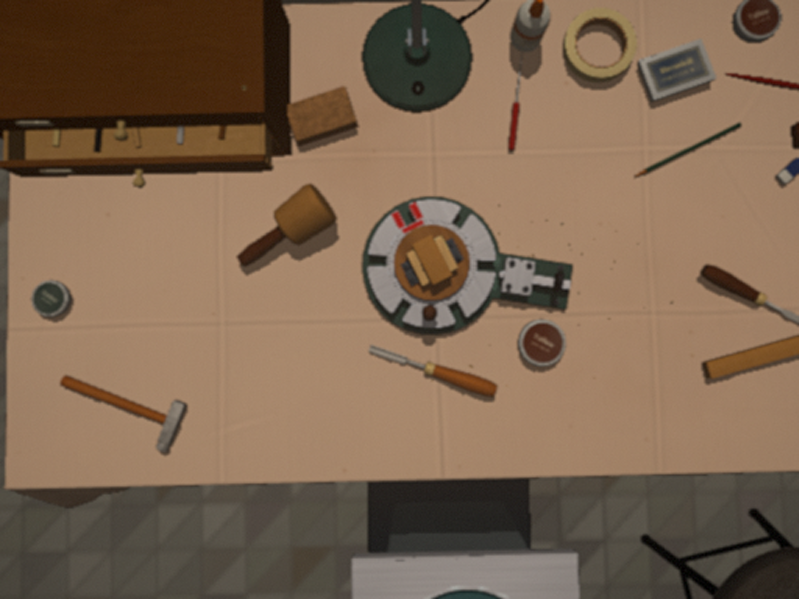

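Both views show the base in the middle, with the tongue pointing to world −y. In the top view the red slot is at about (408,216), the peg at (430,313) and the lug at (559,285). I'll enlarge both views next.

```bash
python3 - <<'E'
from cell import robot, eyes
import cv2
for n,(x,y) in(("top",(230,120)),("scene",(225,165))):
    im=eyes.grab_frame(n)["image"][y:y+120,x:x+150,::-1]
    im=cv2.convertScaleAbs(im,alpha=1.5)
    cv2.imwrite(f"pics/{n}1.png",cv2.resize(im,(750,600),interpolation=cv2.INTER_CUBIC))
E
```

```text
(no output)
```

View pics/top1.png

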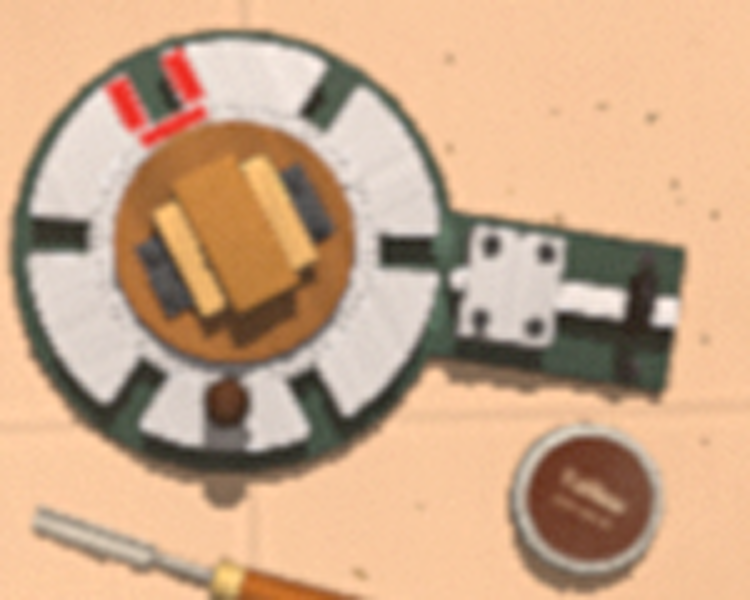

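View pics/scene1.png

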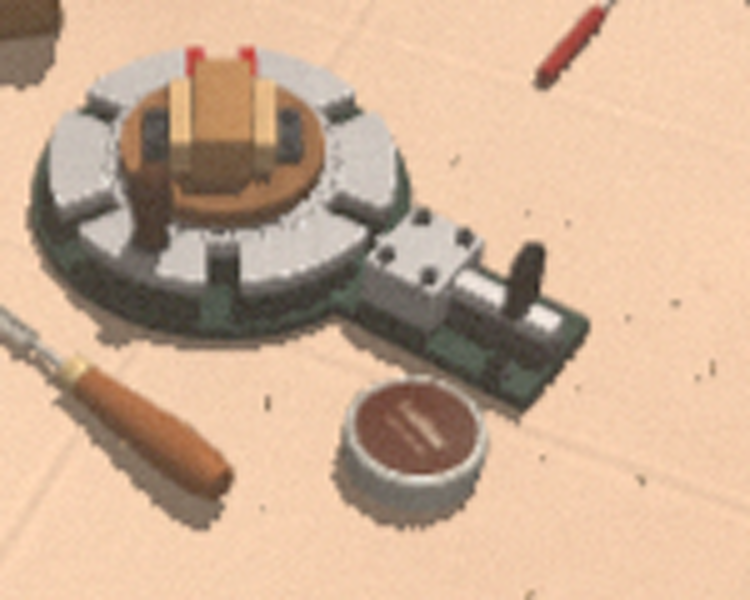

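```bash
cat > h.py <<'E'
import numpy as np,cv2
from cell import robot, eyes
from scipy.optimize import least_squares
C={n:{k:v for k,v in eyes.grab_frame(n).items() if k!="image"} for n in("top","scene")}
O={"top":(230,120),"scene":(225,165)}
def proj(n,P):
    c=C[n];K=np.array([[c["fx"],0,c["cx"]],[0,c["fy"],c["cy"]],[0,0,1]])
    return cv2.projectPoints(np.float64(P).reshape(-1,1,3),c["rvec"],c["tvec"],K,None)[0].reshape(-1,2)
def px(n,u,v): return np.array([O[n][0]+u/5-.4,O[n][1]+v/5-.4])
def rz(a): return np.array([[np.cos(a),-np.sin(a)],[np.sin(a),np.cos(a)]])
def pt(p,name):
    x,y,w,th,b=p
    sl=rz(w+th)@[0,-1]
    d={"disc":([0,0],.034),"plate":([0,0],.046),"red":(rz(th)@[0,-.09],.034),
     "peg":(rz(th+np.radians(150))@[0,-.071],.083),"guide":([0,-.122],.041),"lug":([0,-.176+b],.073)}
    for k in range(1,6): d[f"s{k}"]=(rz(th+k*np.pi/3)@[0,-.09],.034)
    q,z=d[name]; return np.r_[np.array([x,y])+rz(w)@q,z]
E
python3 - <<'E'
from h import *
ob=[("top","peg",227,399),("scene","peg",152,170),("top","guide",513,286),("scene","guide",425,248),("top","lug",643,290),("scene","lug",535,248),
("top","disc",233,241),("top","plate",235,242),("top","red",146,66)]
f=lambda p:np.concatenate([proj(n,pt(p,m))[0]-px(n,u,v) for n,m,u,v in ob])
best=min((least_squares(f,[.45,-.0,w,t,0.002],x_scale=[.1,.1,1,1,.01],loss="soft_l1") for w in(-1.5,0,1.5,3) for t in(.5,1.5,2.4)),key=lambda s:s.cost)
p=best.x;print(p.round(4),np.degrees(p[2:4]).round(1));print(f(p).reshape(-1,2).round(1).tolist())
for m in("peg","lug","guide","red"):print(m,pt(p,m).round(4))
# free triangulation
for m in("peg","guide","lug"):
    o=[q for q in ob if q[1]==m]
    print(m,least_squares(lambda X:np.concatenate([proj(n,X)[0]-px(n,u,v) for n,_,u,v in o]),[.45,0,.05]).x.round(4))
# tin, gouge at h~.022/.02, mallet
def atz(n,P,z):return least_squares(lambda X:proj(n,[X[0],X[1],z])[0]-P,[.45,0]).x.round(3)
for nm,u,v,z in(("tin",588,500,.022),("gouge tip",37,520,.01)):print(nm,atz("top",px("top",u,v),z))
for nm,u,v,z in(("gouge end",495,390,.02),("mallet",305,213,.04),("mallet R",335,213,.04)):print(nm,atz("top",np.array([u,v])/1.56,z))
E
```

```text
[ 5.6020e-01  3.6800e-02 -1.7090e-01  2.1844e+00  1.7000e-03] [ -9.8 125.2]
[[0.0, 0.4], [-0.3, -0.6], [0.2, -0.3], [0.6, -0.6], [0.9, 1.0], [-0.9, -0.8], [0.4, 0.8], [0.1, -0.1], [-0.7, -0.7]]
peg [0.4894 0.0426 0.083 ]
lug [ 0.5305 -0.135   0.073 ]
guide [ 0.5394 -0.0834  0.041 ]
red [0.6415 0.0754 0.034 ]
peg [0.4905 0.0425 0.08  ]
guide [ 0.5387 -0.0827  0.0395]
lug [ 0.5337 -0.1352  0.0672]
tin [ 0.446 -0.115]
gouge tip [0.443 0.127]
gouge end [ 0.381 -0.048]
mallet [0.634 0.212]
mallet R [0.633 0.17 ]
```

The five-parameter fit agrees with both views to under 1 px. It gives the axis at (0.560, 0.037), yaw −9.8°, disc angle 125° and bar travel about 2 mm. The disc has to turn clockwise, so I'll close the fingers and move above and behind the peg.

Units first: shifts go in shares of 0.2 m and turns go in shares of pi rad. So -0.0295 m / 0.2 = -0.1475, -0.0264 m / 0.2 = -0.132, -0.075 rad / 3.1416 = -0.0239.

```bash
cat > g.py <<'E'
# python3 g.py x y z psi_deg : tool-axis shift from the measured pose to a target, and turn about tool z
import sys,numpy as np
from cell import robot, eyes
from scipy.spatial.transform import Rotation as R
o=robot.observe();r=R.from_rotvec(o["eef_rot"]);M=r.as_matrix()
x,y,z,psi=map(float,sys.argv[1:5])
p=np.degrees(np.arctan2(M[1,0],M[0,0]))
print("t",round(o["t"],2),"pos",o["eef_pos"].round(4),"psi",p.round(1),"toolz",M[:,2].round(3),"d",(M.T@(np.array([x,y,z])-o["eef_pos"])).round(4),"rz",np.radians(-((psi-p+180)%360-180)).round(3),"q6",o["joints"][5].round(2),"F",o["ft_force"].round(1))
E
python3 steer.py '[-0.1475, -0.132, 0, 0, 0, 0, 0, -0.1475, -0.132, 0, 0, 0, 0, 0, -0.1475, -0.132, 0, 0, 0, 0, 0, -0.1475, -0.132, 0, 0, 0, 0, 0, -0.1475, -0.132, 0, 0, 0, 0, 0, -0.1475, -0.132, 0, 0, 0, 0, 0, -0.1475, -0.132, 0, 0, 0, 0, 0, -0.1475, -0.132, 0, 0, 0, 0, 0, -0.1475, -0.132, 0, 0, 0, 0, 0, -0.1475, -0.132, 0, 0, 0, 0, 0, -0.1475, -0.132, 0, 0, 0, 0, 0, -0.1475, -0.132, 0, 0, 0, 0, 0, -0.1475, -0.132, 0, 0, 0, 0, 0, -0.1475, -0.132, 0, 0, 0, 0, 0, -0.1475, -0.132, 0, 0, 0, 0, 0, -0.1475, -0.132, 0, 0, 0, 0, 0, 0, 0, 0, 0, 0, -0.0239, 0, 0, 0, 0, 0, 0, -0.0239, 0, 0, 0, 0, 0, 0, 0, 0]' 10
python3 g.py .486 .010 .055 175
```

```text
t: 1.88
eef_pos: [0.489, 0.0129, 0.2051]
eef_rot: [-0.136, -3.138, -0.0]
ft_force: [-0.2, 0.4, 0.4]
gripper_width: 0.004
grasp_force: 0.0
t 1.88 pos [0.489  0.0129 0.2051] psi 175.0 toolz [-0.001  0.    -1.   ] d [ 0.0026 -0.0032  0.1501] rz 0.001 q6 -1.57 F [-0.2  0.4  0.4]
```

Converted, 0.03 m / 0.2 = 0.15, 0.0005 m / 0.2 = 0.0025.

```bash
python3 steer.py '[0.0025, -0.003, 0.15, 0, 0, 0, 0, 0.0025, -0.003, 0.15, 0, 0, 0, 0, 0.0025, -0.003, 0.15, 0, 0, 0, 0, 0.0025, -0.003, 0.15, 0, 0, 0, 0, 0.0025, -0.003, 0.15, 0, 0, 0, 0, 0, 0, 0, 0, 0, 0, 0, 0, 0, 0, 0, 0, 0, 0]'
python3 steer.py '[0, 0.015, 0, 0, 0, 0, 0, 0, 0.015, 0, 0, 0, 0, 0, 0, 0, 0, 0, 0, 0, 0]'
python3 g.py .487 .0191 .055 175
```

```text
t: 2.47
eef_pos: [0.4845, 0.0116, 0.0543]
eef_rot: [-0.135, -3.135, -0.0]
ft_force: [0.1, -0.2, 0.5]
gripper_width: 0.004
grasp_force: 0.0
t: 2.72
eef_pos: [0.4884, 0.0176, 0.0581]
eef_rot: [0.134, 3.134, 0.0]
ft_force: [-0.2, 0.7, 1.0]
gripper_width: 0.008
grasp_force: 0.0
t 2.72 pos [0.4884 0.0176 0.0581] psi 175.1 toolz [ 0.005  0.    -1.   ] d [0.0015 0.0014 0.0031] rz 0.002 q6 -1.57 F [-0.2  0.7  1. ]
```

```bash
python3 - <<'E'
from cell import robot, eyes
import cv2
im=eyes.grab_frame("scene")["image"][165:285,225:375,::-1]
cv2.imwrite("pics/s2.png",cv2.resize(cv2.convertScaleAbs(im,alpha=1.5),(750,600),interpolation=cv2.INTER_CUBIC))
E
```

```text
(no output)
```

View pics/s2.png

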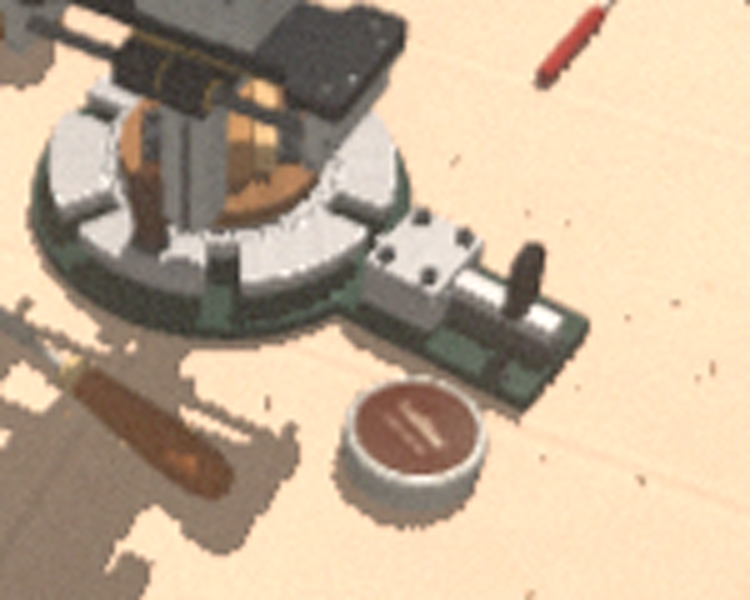

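The finger stands right beside the peg, finger tip near (200,220) and peg near (150,210), with nothing else in the way. I'll start the arc.

Converted, 0.0043 m / 0.2 = 0.0215, 0.0013 m / 0.2 = 0.0065, 0.06 rad / 3.1416 = 0.0191.

```bash
python3 steer.py '[0.0065, 0.0215, 0, 0, 0, 0.0191, 0, 0.0065, 0.0215, 0, 0, 0, 0.0191, 0, 0.0065, 0.0215, 0, 0, 0, 0.0191, 0, 0.0065, 0.0215, 0, 0, 0, 0.0191, 0, 0.0065, 0.0215, 0, 0, 0, 0.0191, 0, 0.0065, 0.0215, 0, 0, 0, 0.0191, 0, 0.0065, 0.0215, 0, 0, 0, 0.0191, 0, 0.0065, 0.0215, 0, 0, 0, 0.0191, 0, 0.0065, 0.0215, 0, 0, 0, 0.0191, 0, 0.0065, 0.0215, 0, 0, 0, 0.0191, 0, 0.0065, 0.0215, 0, 0, 0, 0.0191, 0, 0.0065, 0.0215, 0, 0, 0, 0.0191, 0, 0.0065, 0.0215, 0, 0, 0, 0.0191, 0, 0.0065, 0.0215, 0, 0, 0, 0.0191, 0, 0.0065, 0.0215, 0, 0, 0, 0.0191, 0]'
cat > a.py <<'E'
# where the tool should be for pushing at its present psi (peg angle = psi), fit base
import numpy as np,subprocess
from cell import robot, eyes
from scipy.spatial.transform import Rotation as R
o=robot.observe();M=R.from_rotvec(o["eef_rot"]).as_matrix();x=M[:2,0];y=M[:2,1]
d=o["eef_pos"][:2]-[.5602,.0368]
psi=np.degrees(np.arctan2(x[1],x[0]))
print("psi",psi.round(1),"radial",(d@x).round(4),"(.071) tang",(d@y).round(4),"(-.0235) z",o["eef_pos"][2].round(4),"F tool",(M.T@o["ft_force"]).round(1),"theta if touching",(psi-60+9.8+np.degrees(np.arcsin((d@y+.0235)/.071))).round(1))
E
python3 a.py
```

```text
t: 4.02
eef_pos: [0.4999, 0.0806, 0.057]
eef_rot: [-1.491, -2.765, 0.002]
ft_force: [-3.6, -0.3, 3.4]
gripper_width: 0.008
grasp_force: 2.1
psi 123.3 radial 0.0698 (.071) tang -0.0263 (-.0235) z 0.057 F tool [ 1.7 -3.2 -3.4] theta if touching 70.9
```

Converted, 0.0045 m / 0.2 = 0.0225, 0.0043 m / 0.2 = 0.0215, 0.06 rad / 3.1416 = 0.0191.

```bash
python3 steer.py '[0.0065, 0.0225, 0, 0, 0, 0.0191, 0, 0.0065, 0.0225, 0, 0, 0, 0.0191, 0, 0.0065, 0.0225, 0, 0, 0, 0.0191, 0, 0.0065, 0.0215, 0, 0, 0, 0.0191, 0, 0.0065, 0.0215, 0, 0, 0, 0.0191, 0, 0.0065, 0.0215, 0, 0, 0, 0.0191, 0, 0.0065, 0.0215, 0, 0, 0, 0.0191, 0, 0.0065, 0.0215, 0, 0, 0, 0.0191, 0, 0.0065, 0.0215, 0, 0, 0, 0.0191, 0, 0.0065, 0.0215, 0, 0, 0, 0.0191, 0, 0.0065, 0.0215, 0, 0, 0, 0.0191, 0, 0.0065, 0.0215, 0, 0, 0, 0.0191, 0, 0.0065, 0.0215, 0, 0, 0, 0.0191, 0, 0.0065, 0.0215, 0, 0, 0, 0.0191, 0, 0.0065, 0.0215, 0, 0, 0, 0.0191, 0, 0.0065, 0.0215, 0, 0, 0, 0.0191, 0, 0, 0, 0, 0, 0, 0, 0]'
python3 a.py; python3 - <<'E'
from cell import robot, eyes
import cv2,numpy as np
a=eyes.grab_frame("wrist")["image"][:,:,::-1]
b=eyes.grab_frame("top")["image"][120:240,230:380,::-1]
c=eyes.grab_frame("scene")["image"][165:285,225:375,::-1]
e=lambda im:cv2.resize(im,(400,300),interpolation=cv2.INTER_CUBIC)
cv2.imwrite("pics/m3.png",cv2.convertScaleAbs(np.vstack([np.hstack([e(a),e(b)]),np.hstack([e(c),0*e(c)])]),alpha=1.4))
E
```

```text
t: 5.43
eef_pos: [0.5644, 0.1106, 0.0569]
eef_rot: [-2.597, -1.767, -0.003]
ft_force: [-0.9, 1.9, 1.1]
gripper_width: 0.007
grasp_force: 1.0
psi 68.5 radial 0.0702 (.071) tang -0.0232 (-.0235) z 0.0569 F tool [ 1.5 -1.5 -1.1] theta if touching 18.5
```

View pics/m3.png

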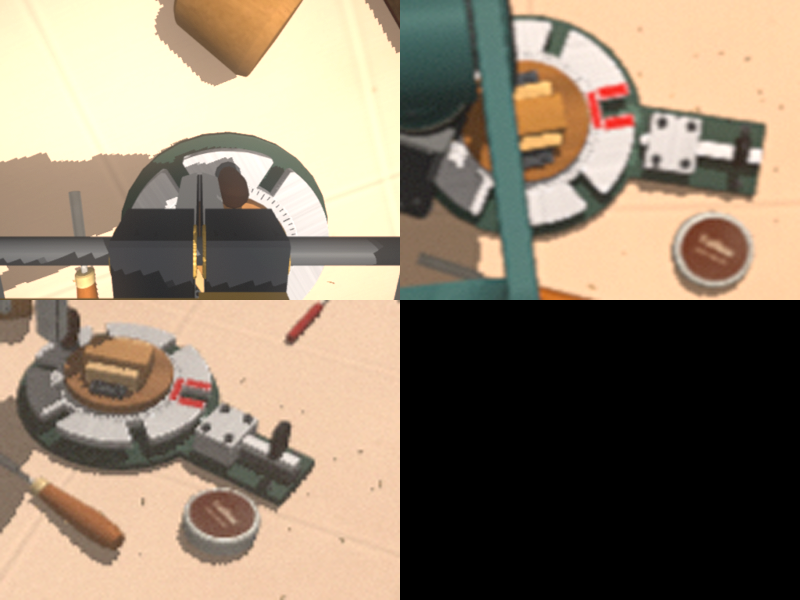

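The red slot is clear in the top panel at about (610,106), a few degrees short of the guide at (672,143). I'll measure its angle from the red pixels.

```bash
cat > red.py <<'E'
from h import *
for n in("top","scene"):
    im=eyes.grab_frame(n)["image"].astype(int);x0,y0=O[n]
    s=im[y0:y0+120,x0:x0+150];w=np.clip(s[...,0]-np.maximum(s[...,1],s[...,2])-0,0,None);w=w*(w>80)
    v,u=np.mgrid[:120,:150];c=np.array([(u*w).sum(),(v*w).sum()])/w.sum()+[x0,y0]
    X=least_squares(lambda X:proj(n,[X[0],X[1],.034])[0]-c,[.5,0]).x
    d=rz(.1709)@(X-[.5602,.0368]);print(n,(w>0).sum(),X.round(4),"r",np.hypot(*d).round(4),"theta",np.degrees(np.arctan2(d[0],-d[1])).round(1))
E
python3 red.py
```

```text
top 119 [ 0.5719 -0.0321] r 0.0698 theta 19.4
scene 36 [ 0.5694 -0.0325] r 0.0699 theta 17.4
```

Converted, 0.0043 m / 0.2 = 0.0215, 0.0036 m / 0.2 = 0.018, 0.06 rad / 3.1416 = 0.0191.

```bash
python3 steer.py '[0.0065, 0.0215, 0, 0, 0, 0.0191, 0, 0.0065, 0.0215, 0, 0, 0, 0.0191, 0, 0.0065, 0.0215, 0, 0, 0, 0.0191, 0, 0.0065, 0.0215, 0, 0, 0, 0.0191, 0, 0.005, 0.018, 0, 0, 0, 0.0159, 0, 0, 0, 0, 0, 0, 0, 0, 0, 0, 0, 0, 0, 0, 0]'
python3 a.py; python3 red.py
```

```text
t: 6.37
eef_pos: [0.5847, 0.1053, 0.0554]
eef_rot: [-2.824, -1.377, 0.0]
ft_force: [-1.4, -0.5, 0.8]
gripper_width: 0.003
grasp_force: 0.7
psi 52.0 radial 0.0691 (.071) tang -0.0229 (-.0235) z 0.0554 F tool [-1.2 -0.8 -0.8] theta if touching 2.3
top 124 [ 0.5511 -0.0323] r 0.0697 theta 2.3
scene 37 [ 0.549  -0.0321] r 0.0698 theta 0.6
```

Converted, 0.001 m / 0.2 = 0.005, 0.0003 m / 0.2 = 0.0015, 0.014 rad / 3.1416 = 0.0045.

```bash
python3 steer.py '[0.0015, 0.005, 0, 0, 0, 0.0045, 0, 0.0015, 0.005, 0, 0, 0, 0.0045, 0, 0, 0, 0, 0, 0, 0, 0, 0, 0, 0, 0, 0, 0, 0]'
python3 a.py; python3 red.py; python3 - <<'E'
from cell import robot, eyes
import cv2
im=eyes.grab_frame("top")["image"][140:215,285:385,::-1]
cv2.imwrite("pics/t4.png",cv2.resize(cv2.convertScaleAbs(im,alpha=1.5),(800,600),interpolation=cv2.INTER_CUBIC))
E
```

```text
t: 6.9
eef_pos: [0.5865, 0.1047, 0.0554]
eef_rot: [-2.843, -1.335, 0.001]
ft_force: [-3.9, 1.2, 2.4]
gripper_width: 0.009
grasp_force: 1.5
psi 50.3 radial 0.069 (.071) tang -0.0232 (-.0235) z 0.0554 F tool [-1.5 -3.7 -2.4] theta if touching 0.4
top 125 [ 0.5496 -0.0315] r 0.0692 theta 1.0
scene 43 [ 0.5469 -0.0316] r 0.0697 theta -1.2
```

View pics/t4.png

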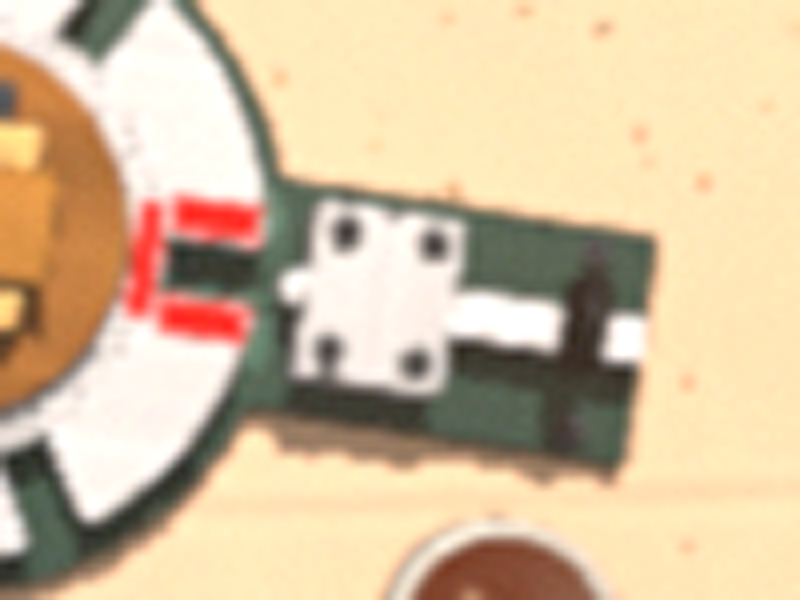

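The slot mouth is at about (255,273), and the bar's centre line extended reaches (255,280). That leaves the slot roughly 1.2° short, so I'll give it one small nudge.

Converted, 0.0015 m / 0.2 = 0.0075, 0.0004 m / 0.2 = 0.002, 0.02 rad / 3.1416 = 0.0064.

```bash
python3 steer.py '[0.002, 0.0075, 0, 0, 0, 0.0064, 0, 0, 0, 0, 0, 0, 0, 0, 0, 0, 0, 0, 0, 0, 0]'
python3 a.py; python3 red.py; python3 - <<'E'
from cell import robot, eyes
import cv2
im=eyes.grab_frame("top")["image"][140:215,285:385,::-1]
cv2.imwrite("pics/t5.png",cv2.resize(cv2.convertScaleAbs(im,alpha=1.2),(800,600),interpolation=cv2.INTER_CUBIC))
E
```

```text
t: 7.4
eef_pos: [0.5883, 0.1039, 0.0554]
eef_rot: [2.857, 1.306, 0.0]
ft_force: [-3.0, 1.1, 1.3]
gripper_width: 0.006
grasp_force: 1.3
psi 49.1 radial 0.0691 (.071) tang -0.0226 (-.0235) z 0.0554 F tool [-1.1 -3.  -1.3] theta if touching -0.4
top 122 [ 0.5475 -0.0316] r 0.0695 theta -0.7
scene 37 [ 0.5446 -0.0304] r 0.069 theta -3.3
```

View pics/t5.png

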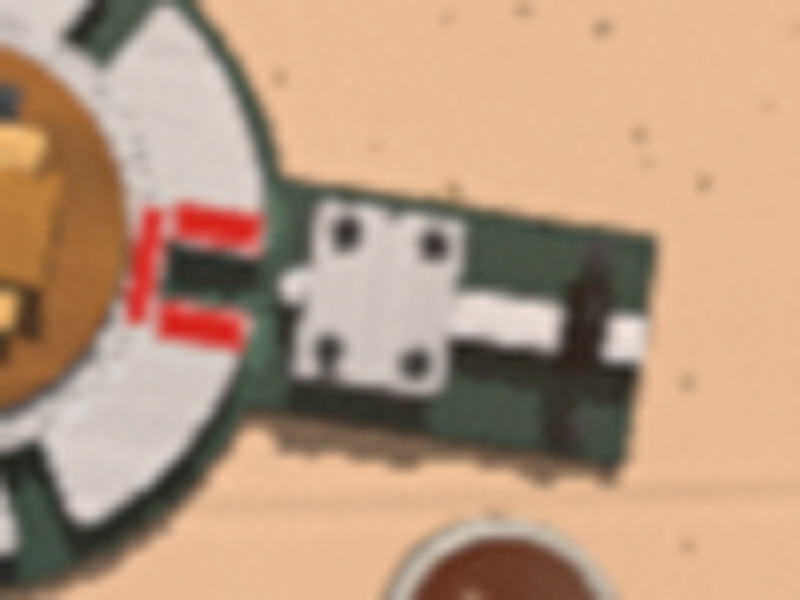

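The slot mouth now sits at (253,280), right on the bar line, so it is aligned. I'll back away from the peg, rise and swing round to the lug.

Converted, -0.025 m / 0.2 = -0.125, -0.008 m / 0.2 = -0.04, 0.12 rad / 3.1416 = 0.0382.

```bash
python3 steer.py '[0, -0.04, 0, 0, 0, 0, 0, 0, -0.04, 0, 0, 0, 0, 0, 0, 0, -0.125, 0, 0, 0, 0, 0, 0, -0.125, 0, 0, 0, 0, 0, 0, -0.125, 0, 0, 0, 0, 0, 0, -0.125, 0, 0, 0, 0, 0, 0, 0, 0, 0, 0.0382, 0, 0, 0, 0, 0, 0, 0.0382, 0, 0, 0, 0, 0, 0, 0.0382, 0, 0, 0, 0, 0, 0, 0.0382, 0, 0, 0, 0, 0, 0, 0.0382, 0, 0, 0, 0, 0, 0, 0.0382, 0, 0, 0, 0, 0, 0, 0.0382, 0, 0, 0, 0, 0, 0, 0.0382, 0, 0, 0, 0, 0, 0, 0.0191, 0, 0, 0, 0, 0, 0, 0, 0]'
python3 g.py .5253 -.1652 .055 -9.8; python3 red.py
```

```text
t: 8.98
eef_pos: [0.5761, 0.1148, 0.1558]
eef_rot: [-3.131, 0.255, -0.002]
ft_force: [-0.1, 0.0, 0.7]
gripper_width: 0.008
grasp_force: 0.0
t 8.98 pos [0.5761 0.1148 0.1558] psi -9.3 toolz [ 0.001 -0.    -1.   ] d [-0.0049  0.2846  0.1007] rz 0.008 q6 1.83 F [-0.1  0.   0.7]
top 124 [ 0.5474 -0.0316] r 0.0696 theta -0.8
scene 37 [ 0.5446 -0.0304] r 0.069 theta -3.3
```

Converted, 0.0356 m / 0.2 = 0.178, -0.0006 m / 0.2 = -0.003, 0.008 rad / 3.1416 = 0.0025.

```bash
python3 steer.py '[-0.003, 0.178, 0, 0, 0, 0.0025, 0, -0.003, 0.178, 0, 0, 0, 0, 0, -0.003, 0.178, 0, 0, 0, 0, 0, -0.003, 0.178, 0, 0, 0, 0, 0, -0.003, 0.178, 0, 0, 0, 0, 0, -0.003, 0.178, 0, 0, 0, 0, 0, -0.003, 0.178, 0, 0, 0, 0, 0, -0.003, 0.178, 0, 0, 0, 0, 0, 0, 0, 0, 0, 0, 0, 0, 0, 0, 0, 0, 0, 0, 0]'
python3 g.py .5253 -.1652 .055 -9.8
```

```text
t: 10.02
eef_pos: [0.523, -0.167, 0.1554]
eef_rot: [-3.129, 0.272, -0.0]
ft_force: [0.2, 0.2, 0.4]
gripper_width: 0.006
grasp_force: 0.0
t 10.02 pos [ 0.523  -0.167   0.1554] psi -9.9 toolz [ 0.  0. -1.] d [ 0.0019 -0.0022  0.1004] rz -0.002 q6 1.33 F [0.2 0.2 0.4]
```

Converted, 0.025 m / 0.2 = 0.125, 0.001 m / 0.2 = 0.005.

```bash
python3 steer.py '[0.005, 0, 0.125, 0, 0, 0, 0, 0.005, 0, 0.125, 0, 0, 0, 0, 0, 0, 0.125, 0, 0, 0, 0, 0, 0, 0.125, 0, 0, 0, 0, 0, 0, 0, 0, 0, 0, 0]'
python3 steer.py '[0, -0.02, 0, 0, 0, 0, 0, 0, -0.02, 0, 0, 0, 0, 0, 0, -0.02, 0, 0, 0, 0, 0, 0, -0.02, 0, 0, 0, 0, 0, 0, -0.015, 0, 0, 0, 0, 0, 0, -0.015, 0, 0, 0, 0, 0, 0, -0.015, 0, 0, 0, 0, 0, 0, 0, 0, 0, 0, 0, 0]'
python3 g.py .5325 -.1235 .055 -9.8
```

```text
t: 10.43
eef_pos: [0.5218, -0.1625, 0.0496]
eef_rot: [-3.126, 0.263, 0.016]
ft_force: [0.4, 0.6, -1.3]
gripper_width: 0.003
grasp_force: 0.0
t: 11.1
eef_pos: [0.5301, -0.1409, 0.0561]
eef_rot: [3.13, -0.267, 0.002]
ft_force: [-0.2, -1.8, 1.4]
gripper_width: 0.002
grasp_force: 0.8
t 11.1 pos [ 0.5301 -0.1409  0.0561] psi -9.7 toolz [ 0.001 -0.    -1.   ] d [-0.0006 -0.0175  0.0011] rz 0.001 q6 1.38 F [-0.2 -1.8  1.4]
```

Converted, -0.002 m / 0.2 = -0.01.

```bash
python3 steer.py '[0, -0.01, 0, 0, 0, 0, 0, 0, -0.01, 0, 0, 0, 0, 0, 0, -0.01, 0, 0, 0, 0, 0, 0, -0.01, 0, 0, 0, 0, 0, 0, 0, 0, 0, 0, 0, 0]'
python3 steer.py '[0, -0.01, 0, 0, 0, 0, 0, 0, -0.01, 0, 0, 0, 0, 0, 0, -0.01, 0, 0, 0, 0, 0, 0, 0, 0, 0, 0, 0, 0]'
python3 g.py .5325 -.1235 .055 -9.8
```

```text
t: 11.52
eef_pos: [0.531, -0.1328, 0.0554]
eef_rot: [-3.13, 0.267, -0.0]
ft_force: [-0.5, -1.9, 1.3]
gripper_width: 0.003
grasp_force: 0.9
t: 11.85
eef_pos: [0.532, -0.1268, 0.0553]
eef_rot: [-3.13, 0.266, 0.0]
ft_force: [0.6, -2.7, 0.7]
gripper_width: 0.007
grasp_force: 0.9
t 11.85 pos [ 0.532  -0.1268  0.0553] psi -9.7 toolz [-0.     0.001 -1.   ] d [-0.0001 -0.0033  0.0003] rz 0.001 q6 1.4 F [ 0.6 -2.7  0.7]
```

Still only about 2.5 N, so the bar has entered the slot. I'll continue in small steps until it meets the stop.

Converted, -0.0015 m / 0.2 = -0.0075, -0.001 m / 0.2 = -0.005.

```bash
python3 steer.py '[0, -0.0075, 0, 0, 0, 0, 0, 0, -0.005, 0, 0, 0, 0, 0, 0, 0, 0, 0, 0, 0, 0]'
python3 steer.py '[0, -0.005, 0, 0, 0, 0, 0, 0, 0, 0, 0, 0, 0, 0]'
python3 steer.py '[0, -0.0025, 0, 0, 0, 0, 0, 0, 0, 0, 0, 0, 0, 0]'
```

```text
t: 12.1
eef_pos: [0.5324, -0.1246, 0.0553]
eef_rot: [-3.13, 0.267, 0.0]
ft_force: [0.7, -1.0, 0.3]
gripper_width: 0.005
grasp_force: 1.0
t: 12.27
eef_pos: [0.5326, -0.1237, 0.0553]
eef_rot: [-3.13, 0.267, 0.0]
ft_force: [0.7, -2.4, 0.7]
gripper_width: 0.008
grasp_force: 1.1
t: 12.43
eef_pos: [0.5327, -0.1233, 0.0553]
eef_rot: [-3.13, 0.267, 0.0]
ft_force: [1.0, -2.5, 0.2]
gripper_width: 0.003
grasp_force: 1.2
```

```bash
for i in 1 ; do python3 steer.py '[0, -0.005, 0, 0, 0, 0, 0, 0, 0, 0, 0, 0, 0, 0]' | grep -E "eef_pos|ft"
python3 steer.py '[0, -0.005, 0, 0, 0, 0, 0, 0, 0, 0, 0, 0, 0, 0]'| grep -E "eef_pos|ft"; done
```

```text
eef_pos: [0.5327, -0.1233, 0.0554]
ft_force: [-0.1, -5.3, 0.1]
eef_pos: [0.5327, -0.1233, 0.0554]
ft_force: [-0.7, -7.0, -0.3]
```

The tool has stopped moving and the force is rising, so the bar is at its stop. I'll back off, rise and look.

Converted, -0.001 m / 0.2 = -0.005.

```bash
python3 steer.py '[0, -0.005, 0, 0, 0, 0, 0, 0, 0, 0, 0, 0, 0, 0]'| grep -E "eef_pos|ft"
python3 steer.py '[0, 0.05, 0, 0, 0, 0, 0, 0, 0.1, 0, 0, 0, 0, 0, 0, 0, 0, 0, 0, 0, 0, 0, 0, -0.15, 0, 0, 0, 0, 0, 0, -0.15, 0, 0, 0, 0, 0, 0, -0.15, 0, 0, 0, 0, 0, 0.2, -0.05, 0, 0, 0, 0, 0, 0.2, 0, 0, 0, 0, 0, 0, 0.2, 0, 0, 0, 0, 0, 0, 0, 0, 0, 0, 0, 0, 0, 0, 0, 0, 0, 0, 0]'
python3 red.py; python3 - <<'E'
from cell import robot, eyes
import cv2,numpy as np
L=[]
for n,(x,y) in(("top",(230,120)),("scene",(225,165))):
    im=eyes.grab_frame(n)["image"][y:y+120,x:x+150,::-1]
    L.append(cv2.resize(cv2.convertScaleAbs(im,alpha=1.3),(400,320),interpolation=cv2.INTER_CUBIC))
cv2.imwrite("pics/f6.png",np.hstack(L))
E
```

```text
eef_pos: [0.5327, -0.1233, 0.0554]
ft_force: [-0.8, -8.1, -0.2]
t: 13.85
eef_pos: [0.5071, -0.2688, 0.1547]
eef_rot: [-3.127, 0.272, 0.002]
ft_force: [0.4, 1.6, -0.5]
gripper_width: 0.005
grasp_force: 0.0
top 108 [ 0.5473 -0.0317] r 0.0697 theta -0.8
scene 74 [ 0.5797 -0.0425] r 0.0816 theta 23.6
```

View pics/f6.png

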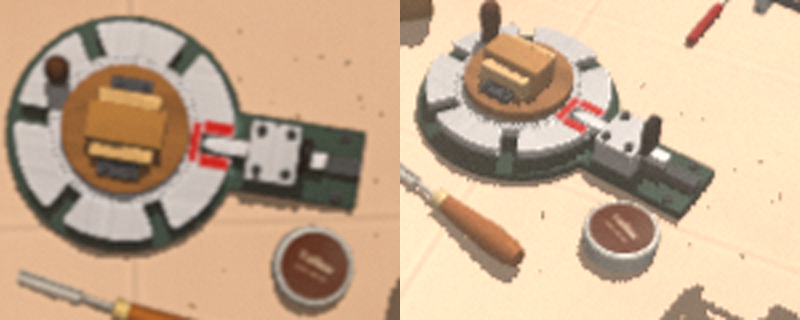

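The bar lies inside the red slot, nose near (212,145) and lug close behind the guide. The tin and the gouge are where they were, and the robot is touching nothing.

```bash
python3 -c "
from cell import robot, eyes
print(robot.job_done())"
```

```text
the job is handed in; nothing more can be done
None
```

The index table is locked at its zero mark: the red slot faces the bar, the bar is fully home against its stop, and I handed the job in at about 14 s with the arm clear of everything.

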